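# Put the top tray on the counter rack and switch its lights on

## Robot

A 7-joint arm with a two-finger parallel gripper is mounted at the origin on the work surface. World frame = base frame: x ahead of the robot, y to its left, z up, the work surface at z = 0. Lengths are in m, angles in rad, forces in N, time in s.
With the tool pointing down it reaches from about 0.4 to 0.75 m from the base axis. Payload 19.5 kg.
Tool frame: the origin (TCP) lies at the very end of the fingers, on their centre line; the grasp point (between the pads) lies 19 mm behind it; x points along the fingers, z is the direction in which the jaws open and shut, and the axes are right-handed (so a half turn about x gives the same grasp; the last joint's range is limited). The gripper opens to 85 mm and grips with 20 to 120 N. Pads are 22 mm wide; open, the fingers measure 114 mm over their backs; the gripper's body (76 mm by 85 mm) begins 54 mm behind the grasp point. The pads swing forward as they close: fully open they stand 13 mm farther back than shut.
Start: joints at [-1.263, 0.707, -0.028, 1.485, 0.022, 0.951, -0.075], TCP at [0.197, 0.54, 0.231] pointing down, gripper open.
Joint ranges: [-2.71, 2.71], [-0.32, 2.16], [-1.57, 1.52], [0, 2.45], [-1.46, 4.6], [0, 2.02], [-2.83, 2.83]. Speed limits (rad/s): [1.89, 1.89, 2.57, 2.57, 3.01, 3.01, 3.01].

## Interface

Orientations are given as a unit quaternion [x, y, z, w].
In Python, from station import sense, cams, job gives the robot as it stands.
- The arm moves only by the tool servo_tool, never from a script. Its arguments are lists of equal length, an entry for each row: "offset": the shift along the world's x, y, z in mm, a list of three; "twist": the turn about the world's z in rad. A call has 1 to 8 rows; each row shifts and turns the commanded pose from where the row before left it; what a row does not reach is not made up. A row lasts 1/12 s, in which the tool goes at most 41.7 mm and 7.16 degrees, less where a joint would pass 70% of its speed; a pose out of reach is approached as far as the arm can. A call is refused whole if a number of a shift passes 41.7 or a number of a turn 0.125, either way. A call with a gripper value outside its range is refused whole. "claw" is the closure, from -1 (fully open) to 1 (shut), set as the call begins (left out, the last holds). The fingers move at their own pace and stop on an object; the grip force is fixed at half the most. Time passes only in rows, so rows that do not move let the fingers close. It gives the time, the measured TCP pose, the force and the opening at its end, in the units of the state.
- sense(): the state, without advancing time (a new reading comes with each control period).
- cams.read_camera(name): name is "scene" or "top" or "wrist"; returns a dict with "image" (384x512x3 uint8, red, green, blue), "depth" (384x512 float32, m along the optical axis (not along the pixel's ray), 0 where there is no reading), "fx", "fy", "cx", "cy" (pixels), "R" (3x3) and "t" (3): a world point X has camera coordinates R X + t. Camera axes: x right, y down, z forward; pixel columns grow to the right and rows downward; lengths in m; the calibration is good to about 2 mm. A picture is of the moment at which its call begins.
- job.sign_off(): hands the job in, once; it reports no verdict.
The state is a dict: "clock": time; "joints": joint angles; "qd": joint speeds; "tau": joint torques, N m; "tool_pos": TCP position; "tool_rot": TCP orientation; "wrist_force": force on the tool from outside, world axes, zero at the start; "ft_torque": the same for the moment, N m; "grip_width": finger opening in m.
Only numpy, scipy, OpenCV 4.12 (cv2) and the standard library are available. Lean on these libraries where they do the work, as an engineer would, in place of code of your own. Each camera call takes 0.05 s, during which the arm holds its last target.

## Task

Pick up the blue bearing tray by its handle and set it as the upper tier on the counter rack, lowering it gently until all four corner holes are over their own posts (orange corner on the orange post) and it rests fully down on all four collars. Then lift the red guard on the switch box, flip the toggle over to on, and lower the guard again until it is fully down. Leave the other stock where it is.

Things in the scene. Friction and masses are not known exactly. Their poses are not given: they have to be found in the camera images.
- rack: Fixed blue counter rack. Lower tier: plate 235 mm (its x) by 185 mm (its y), 12 mm thick, rim to 26 mm high; four posts near its corners carry round collars, tops 85 mm above the table, on which the tray rests. From each collar rises a pin 30 mm tall, its last 8 mm tapered. Stock stands on the lower tier, below collar height. Origin: centre of underside, z up; yaw within 0.25 rad of the robot's axes.
- tray: Loose blue tray, 0.4 to 0.65 kg, 210 mm (its x) by 162 mm (its y), floor 6 mm thick, rim to 22 mm, six bearings fixed in it (17 mm high), a hole in each corner and a handle over its middle, where it balances. One corner's rim is orange. Starts flat on the table, left or right of the rack. Origin: centre of underside, z up. Seated, its axes match the rack's; starts within 0.4 rad of the robot's axes.
- tray_handle (a point): Middle of the tray's handle, the point to grip: a straight black bar along the tray's x, 120 mm long, 12 mm wide, 16 mm tall, its centre 65 mm above the tray's underside, on two 12 mm square uprights at x = -54 and +54 mm; beneath its middle 51 mm are free. Axes of the tray.
- switch_box: Fixed grey switch box of the rack's lights, 130 mm (its x) by 110 mm (its y) by 40 mm high, on the other side of the rack from the tray. A toggle stands in the middle of its top under a red guard flap. Two hinge posts rise to 94 mm at its far (+x) side, at y = -46 and +46 mm. Origin: centre of underside; its -x side faces the robot, yaw within 0.3 rad of the robot's axes.
- guard (a joint): Angle of the red guard flap: 0 = lowered (level), 2.0 rad = its upper stop, leaning back past upright; starts within 0.12 of 0. Hinged along the box's y at point guard_hinge. Stiff: it stays at any angle where it is left (about 1 N at the bar moves it). The flap is a plate 85 mm long from the hinge, 80 mm wide, 4 mm thick, with skirts to 12 mm below its middle plane along both sides.
- guard_hinge (a point): Point on the guard's hinge axis, at mid width, 55 mm towards +x from the box's centre and 90 mm above the table; axes of the switch box.
- guard_bar (a point): Middle of the guard's pull bar: round steel, 10 mm in diameter, 66 mm long along the box's y, held past the flap's free edge by two arms 54 mm apart (clear); 119 mm from the hinge axis, in the flap's plane, 29 mm clear of the flap's edge. With the guard lowered it is on the robot's side, 90 mm above the table, 50 mm above the box's top. Turns with the flap.
- toggle (a joint): Angle of the toggle switch: 0 = off (leaning to the box's -y), 0.9 rad = on (leaning to the box's +y); starts within 0.1 of 0. It swings about an axis along the box's x, over the box's centre, 44 mm above the table; it stays where it is left, takes about 2 N at its tip, and meets a hard stop at each end.
- toggle_tip (a point): Centre of the toggle's white ball, 14 mm in diameter, on a steel stem 8 mm thick, 32 mm from the pivot; about 73 mm above the table at either end of its swing. It moves from 14 mm on the -y side of the box's middle to 14 mm on the +y side.
- hole_key (a point): Centre of the tray's round corner hole (the orange key corner), 21 mm in diameter, at its underside, at (-85, -62) mm (x, y) in the tray's frame. It belongs on post_key.
- post_key (a point): Centre of the top of the rack collar (the orange key corner), at the foot of its pin, at (-85, -62) mm (x, y) in the rack's frame, 85 mm above the table. Orange pin 16 mm in diameter, orange collar 34 mm across.
- hole_b (a point): Centre of the tray's round corner hole, 15 mm in diameter, at its underside, at (+85, -62) mm (x, y) in the tray's frame. It belongs on post_b.
- post_b (a point): Centre of the top of the rack collar, at the foot of its pin, at (+85, -62) mm (x, y) in the rack's frame, 85 mm above the table. Steel pin 10 mm in diameter, collar 28 mm across.
- hole_c (a point): Centre of the tray's round corner hole, 15 mm in diameter, at its underside, at (+85, +62) mm (x, y) in the tray's frame. It belongs on post_c.
- post_c (a point): Centre of the top of the rack collar, at the foot of its pin, at (+85, +62) mm (x, y) in the rack's frame, 85 mm above the table. Steel pin 10 mm in diameter, collar 28 mm across.
- hole_d (a point): Centre of the tray's round corner hole, 15 mm in diameter, at its underside, at (-85, +62) mm (x, y) in the tray's frame. It belongs on post_d.
- post_d (a point): Centre of the top of the rack collar, at the foot of its pin, at (-85, +62) mm (x, y) in the rack's frame, 85 mm above the table. Steel pin 10 mm in diameter, collar 28 mm across.
- carton_small: Bystander: blue carton with a white band, 90 x 50 x 35 mm, loose on the rack's lower tier. Not to be moved. Origin: centre of its underside.
- bearing: Bystander: steel bearing ring, 52 mm across, 16 mm high, loose on the rack's lower tier. Not to be moved. Origin: centre of its underside.
- carton_tall: Bystander: brown carton, 70 x 70 x 110 mm, on the table. Not to be moved. Origin: centre of its underside.
- carton_red: Bystander: red carton, 100 x 60 x 50 mm, on the table. Not to be moved. Origin: centre of its underside.
- oil_bottle: Bystander: grey bottle, 68 mm across, 170 mm high, on the table. Not to be moved. Origin: centre of its underside.
- grease_jar: Bystander: white jar, 70 mm across, 70 mm high, on the table. Not to be moved. Origin: centre of its underside.
- wrench: Bystander: steel wrench lying on the table, out to the left. Not to be moved. Origin near its middle.
Things that resemble listed ones, but are neither listed nor needed, are in the scene too. What is shaped like the switch_box but purple is not meant.

How it is judged:
On the way, in this order (a step that is already met when the one before it is completed fails the run):
1. the tray is seated on the rack, every hole over its own post, and let go, with the toggle still off (distance between hole_key and post_key below 0.006 m and distance between hole_b and post_b below 0.006 m and distance between hole_c and post_c below 0.006 m and distance between hole_d and post_d below 0.006 m and contact force between tray and the fingers below 0.1 N and value of joint toggle below 0.3 rad), for 0.3 s.
2. the guard is lifted, the toggle still off (value of joint guard above 0.9 rad and value of joint toggle below 0.3 rad), for 0.1 s.
3. the toggle is flipped to on (value of joint toggle above 0.7 rad), for 0.1 s.
At the end, for the whole second after the job is handed in: The tray rests on the rack with each hole's centre within 6 mm of its own collar's top centre, at rest; the toggle is beyond 0.7 rad (on); the guard is below 0.08 rad (fully lowered) (distance between hole_key and post_key below 0.006 m and distance between hole_b and post_b below 0.006 m and distance between hole_c and post_c below 0.006 m and distance between hole_d and post_d below 0.006 m and linear speed of tray below 0.02 m/s and value of joint toggle above 0.7 rad and value of joint guard below 0.08 rad); the robot touches nothing.
It fails at once if the tray is dropped onto the rack (faster than 0.4 m/s just above the collars) (horizontal distance between tray and rack below 0.05 m and z of tray in the frame of rack below 0.13 m and linear speed of tray above 0.4 m/s).
It fails at once if other stock is moved by more than 30 mm (distance of any of carton_small, bearing, carton_tall, carton_red, oil_bottle, grease_jar, wrench from where it was at the start of the episode above 0.03 m).
It also fails if it takes over 72 s, if anything falls off the work surface, if the arm or the gripper's body presses on something with over 40 N, if the wrist force passes 120 N, or if a joint passes its speed limit or range.

## Working session

There is one attempt and no reset: what is moved stays moved. The work goes in short steps, Python scripts to look and compute and a tool call to move; the robot and the scene stay as the last step left them, time stands still between calls to the robot, and variables do not carry over. Pictures are saved under pics/ and viewed, and the job is handed in when it is done.

Besides the shell and the picture viewer there is one more tool, called as name([rows], argument=value, ...), one row to a line, values as JSON. servo_tool: Moves the arm, as the interface text tells. Its arguments: {"type":"object","properties":{"offset":{"type":"array"},"twist":{"type":"array"},"claw":{"type":"number"}},"required":["offset","twist"]}

```bash
ls; mkdir -p pics; cat > h.py <<'E'
import numpy as np, cv2
from station import sense, cams, job
def cap(n,tag):
    d=cams.read_camera(n); np.savez(f'{tag}.npz',**d)
    cv2.imwrite(f'pics/{tag}.png',cv2.cvtColor(d['image'],cv2.COLOR_RGB2BGR)); return d
def ray(d,u,v,z):
    R,t=np.array(d['R']),np.array(d['t']); c=-R.T@t
    r=R.T@np.array([(u-d['cx'])/d['fx'],(v-d['cy'])/d['fy'],1.]); return c+r*(z-c[2])/r[2]
def cloud(d):
    D=d['depth'];v,u=np.mgrid[:D.shape[0],:D.shape[1]]
    P=np.stack([(u-d['cx'])/d['fx']*D,(v-d['cy'])/d['fy']*D,D],-1)
    return (P-np.array(d['t']))@np.array(d['R'])
def proj(d,X):
    c=np.array(d['R'])@np.asarray(X)+np.array(d['t']); return c[0]/c[2]*d['fx']+d['cx'],c[1]/c[2]*d['fy']+d['cy']
E
python3 - <<'E'
from h import *
for n in['top','scene','wrist']:
    d=cap(n,n+'0'); print(n,d['fx'],d['cx'],d['cy'],-np.array(d['R']).T@d['t'],np.array(d['R'])[2])
print(sense())
E
```

```text
pics
top 445.5097708236286 259.42048547313146 192.8045744971125 [0.26229959 0.03285069 1.64196935] [ 0.17288522  0.01291806 -0.98485726]
scene 428.1298343090005 259.29378704917633 185.4115739761571 [1.13327232 0.76973903 0.8448999 ] [-0.47754001 -0.59951117 -0.64229424]
wrist 310.45822201452324 256.680402595835 191.26680118024655 [0.1191728  0.56848223 0.37469759] [ 0.29885006 -0.1099824  -0.9479412 ]
{'clock': 0.15, 'joints': array([-1.26266667,  0.70692105, -0.02758761,  1.48490041,  0.02198813,
        0.95091533, -0.07546766]), 'qd': array([-1.32371959e-03, -1.83369757e-03, -2.13099863e-05, -1.71791132e-03,
       -7.63247821e-04,  1.32825196e-03,  3.17998923e-04]), 'tau': array([ 8.15035910e-04, -8.83303213e+01,  1.23476598e+00, -2.36193216e+01,
        1.69528287e-02,  5.41207395e-03,  1.76353797e-05]), 'tool_pos': array([0.19701192, 0.53997345, 0.23095544]), 'tool_rot': array([-0.40553893,  0.57961956,  0.40517892,  0.57914539]), 'wrist_force': array([ 0.73340493, -0.40471784,  0.90215834]), 'ft_torque': array([-0.00809575,  0.04179474, -0.02344378]), 'grip_width': 0.08546566880515913}
```

View pics/top0.png

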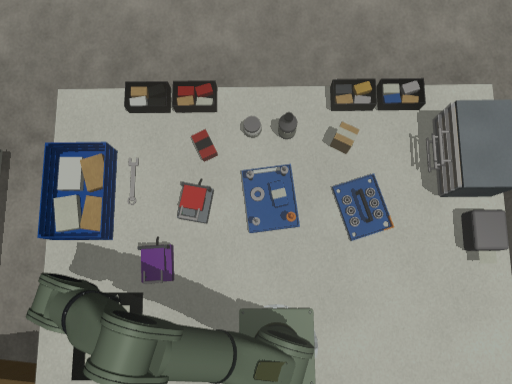

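View pics/scene0.png

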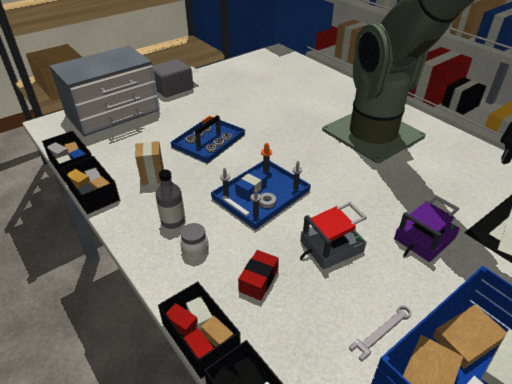

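View pics/wrist0.png

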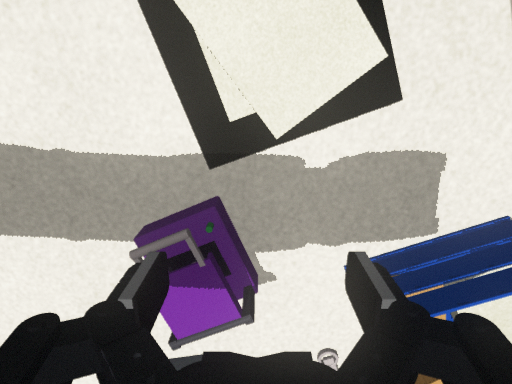

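```bash
python3 - <<'E'
from h import *
d=dict(np.load('top0.npz'))
im=cv2.cvtColor(d['image'],cv2.COLOR_RGB2BGR)
cv2.imwrite('pics/top0z.png',cv2.resize(im[150:250,170:410],None,fx=3.3,fy=3.3,interpolation=cv2.INTER_CUBIC))
d2=dict(np.load('scene0.npz'));im2=cv2.cvtColor(d2['image'],cv2.COLOR_RGB2BGR)
cv2.imwrite('pics/scene0z.png',cv2.resize(im2[105:275,160:380],None,fx=3.5,fy=3.5,interpolation=cv2.INTER_CUBIC))
# tray & rack blue masks
hsv=cv2.cvtColor(d['image'],cv2.COLOR_RGB2HSV)
m=cv2.inRange(hsv,(100,110,50),(125,255,255)); m=cv2.morphologyEx(m,cv2.MORPH_CLOSE,np.ones((5,5)))
for c in cv2.findContours(m,0,2)[0]:
    if cv2.contourArea(c)>800:
        r=cv2.minAreaRect(c); b=cv2.boxPoints(r)
        print('blue',r, [ray(d,*p,0.024)[:2].round(4).tolist() for p in b])
o=cv2.inRange(hsv,(5,150,120),(18,255,255))
for c in cv2.findContours(o,0,2)[0]:
    if cv2.contourArea(c)>4: print('or',cv2.boundingRect(c),cv2.contourArea(c))
r=cv2.inRange(hsv,(0,150,120),(4,255,255))
for c in cv2.findContours(r,0,2)[0]:
    if cv2.contourArea(c)>100: q=cv2.minAreaRect(c);print('red',q,[ray(d,*p,0.092)[:2].round(4).tolist() for p in cv2.boxPoints(q)])
E
```

```text
blue ((361.4999694824219, 207.0), (55.97230911254883, 42.058284759521484), 71.56504821777344) [[0.5655, -0.2163], [0.6143, -0.3653], [0.417, -0.4195], [0.3699, -0.2734]]
blue ((269.7499694824219, 198.75), (61.65971755981445, 49.92174530029297), 81.8698959350586) [[0.6264, 0.1233], [0.6517, -0.0608], [0.4236, -0.0885], [0.3992, 0.0913]]
blue ((76.90027618408203, 190.4696502685547), (74.20873260498047, 99.65715789794922), 2.8985769748687744) [[0.3843, 0.8653], [0.761, 0.8766], [0.7435, 0.5933], [0.3688, 0.593]]
or (287, 213, 9, 8) 27.5
red ((192.5961456298828, 197.0192413330078), (22.35723876953125, 21.768890380859375), 11.309932708740234) [[0.4913, 0.3351], [0.5678, 0.3218], [0.5513, 0.2436], [0.4751, 0.2574]]
```

View pics/top0z.png

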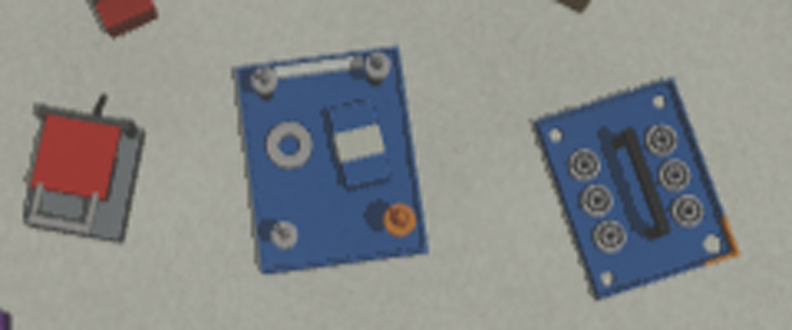

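View pics/scene0z.png

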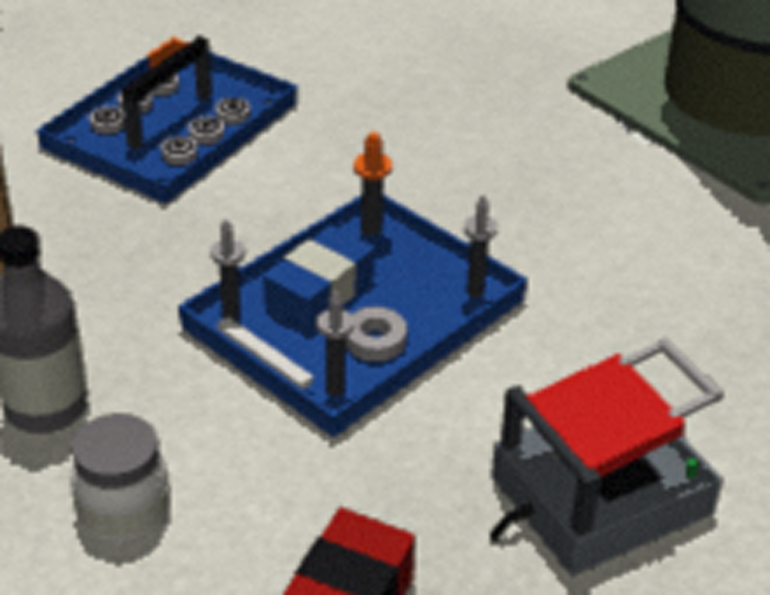

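```bash
cat >> h.py <<'E'
from scipy.spatial.transform import Rotation as Ro
def st():
    s=sense(); M=Ro.from_quat(s['tool_rot']).as_matrix()
    print('t',round(s['clock'],2),'pos',s['tool_pos'].round(4),'zyaw',round(np.arctan2(M[1,2],M[0,2]),4),'xax',M[:,0].round(3),'F',s['wrist_force'].round(1),'w',round(s['grip_width'],4),'q',s['joints'].round(2))
E
python3 -c "
from h import *
st()"
```

```text
t 0.15 pos [0.197 0.54  0.231] zyaw 1.221 xax [-0.    -0.001 -1.   ] F [ 0.7 -0.4  0.9] w 0.0855 q [-1.26  0.71 -0.03  1.48  0.02  0.95 -0.08]
```

servo_tool([
  [25,-30,12],
  [25,-30,12],
  [25,-30,12],
  [25,-30,12],
  [20,-33,10],
  [20,-33,10],
  [20,-33,10],
  [20,-33,0],
], twist=[0,0,0,0,0,0,0,0], claw=-1)

```text
clock: 0.82
tool_pos: [0.378, 0.2867, 0.3107]
tool_rot: [-0.405, 0.579, 0.405, 0.58]
wrist_force: [1.2, 0.6, 0.5]
grip_width: 0.0853
```

servo_tool([
  [5,-36,5],
  [5,-36,5],
  [5,-36,5],
  [5,-36,5],
  [5,-36,5],
  [5,-36,5],
  [5,-36,5],
  [5,-36,5],
], twist=[-0.12,-0.12,-0.12,-0.12,-0.12,-0.12,-0.12,-0.12])

```text
clock: 1.48
tool_pos: [0.4168, -0.0016, 0.3496]
tool_rot: [-0.09, 0.701, 0.09, 0.701]
wrist_force: [0.5, 1.1, 0.5]
grip_width: 0.0853
```

```bash
python3 -c "
from h import *
st()
cap('wrist','w1')"
```

```text
t 1.48 pos [ 0.4168 -0.0016  0.3496] zyaw 0.2552 xax [ 0.  0. -1.] F [0.5 1.1 0.5] w 0.0853 q [-0.25  0.33  0.26  1.79 -0.1   1.03  0.3 ]
```

View pics/w1.png

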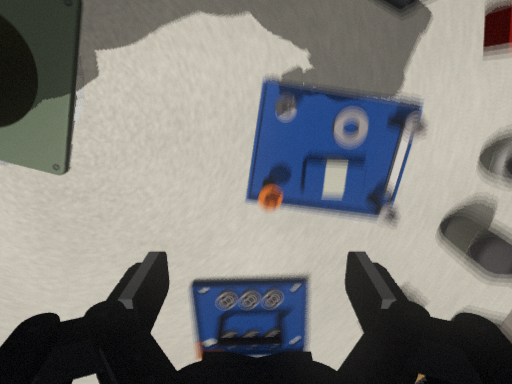

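servo_tool([
  [6,-26,0],
  [6,-26,0],
  [6,-26,0],
  [6,-26,0],
  [6,-26,0],
  [6,-26,0],
  [6,-26,0],
  [6,-26,0],
], twist=[-0.12,-0.12,-0.12,-0.12,-0.12,-0.12,-0.12,-0.12])

```text
clock: 2.2
tool_pos: [0.4652, -0.209, 0.3492]
tool_rot: [0.244, 0.664, -0.244, 0.664]
wrist_force: [0.9, 1.0, 0.5]
grip_width: 0.0857
```

servo_tool([
  [5,-22,-4],
  [5,-22,-4],
  [5,-22,-4],
  [5,-22,-4],
  [5,-22,-4],
  [0,0,0],
  [0,0,0],
  [0,0,0],
], twist=[-0.12,-0.12,-0.12,-0.12,-0.11,0,0,0])

```text
clock: 2.87
tool_pos: [0.4901, -0.3173, 0.3292]
tool_rot: [0.424, 0.566, -0.424, 0.565]
wrist_force: [-0.1, -0.6, 0.0]
grip_width: 0.0853
```

```bash
python3 -c "
from h import *
st()
cap('wrist','w2')"
```

```text
t 2.87 pos [ 0.4901 -0.3173  0.3292] zyaw -1.2871 xax [-0.     0.001 -1.   ] F [-0.1 -0.6  0. ] w 0.0853 q [ 0.23  0.71  0.66  1.28 -0.43  1.3  -0.4 ]
```

View pics/w2.png

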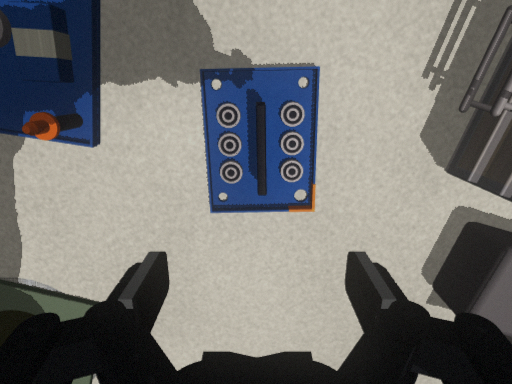

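```bash
cat > tray.py <<'E'
from h import *
def fit(loc,W):
    # 2D rigid local->world
    a=np.array(loc)-np.mean(loc,0); b=np.array(W)-np.mean(W,0)
    th=np.arctan2((a[:,0]*b[:,1]-a[:,1]*b[:,0]).sum(),(a*b).sum())
    R=np.array([[np.cos(th),-np.sin(th)],[np.sin(th),np.cos(th)]])
    t=np.mean(W,0)-R@np.mean(loc,0)
    return t,th,(np.array(W)-(np.array(loc)@R.T+t))*1e3
L=[(-85,-62),(85,-62),(85,62),(-85,62)]
L=np.array(L)/1e3
E
python3 - <<'E'
from tray import *
d=dict(np.load('w2.npz')); im=d['image']
hsv=cv2.cvtColor(im,cv2.COLOR_RGB2HSV)
W=[]
for (u,v) in [(300,195),(303,82),(217,84),(223,196)]:
    m=np.zeros(im.shape[:2],np.uint8); m[v-9:v+10,u-9:u+10]=1
    m&=(hsv[...,1]<90)&(hsv[...,2]>110)
    ys,xs=np.nonzero(m); W.append(ray(d,xs.mean(),ys.mean(),0.003)[:2]); print(len(xs),xs.mean(),ys.mean(),W[-1].round(4))
print(fit(L,W))
P=cloud(d)
m=(P[...,2]>0.06)&(P[...,2]<0.085)&(abs(P[...,0]-.49)<.09)&(abs(P[...,1]+.32)<.05)
q=P[m]; c=q[:,:2].mean(0); print('bar',m.sum(),c,np.median(q[:,2]))
dark=(hsv[...,2]<45).astype(np.uint8); sub=np.zeros_like(dark); sub[95:200,250:275]=dark[95:200,250:275]
r=cv2.minAreaRect(cv2.findNonZero(sub)); print(r, ray(d,*r[0],.073), [ray(d,*p,.073)[:2].round(4) for p in cv2.boxPoints(r)])
E
```

```text
111 299.72972972972974 194.25225225225225 [ 0.4304 -0.4056]
81 302.38271604938274 81.85185185185185 [ 0.5925 -0.3545]
79 215.8227848101266 83.79746835443038 [ 0.5554 -0.2365]
55 222.4909090909091 195.6727272727273 [ 0.3934 -0.2873]
(array([ 0.49293081, -0.32095828]), np.float64(0.30439799857952354), array([[-0.01201488,  0.02040137],
       [-0.11853273,  0.13200719],
       [-0.04292103, -0.12243173],
       [ 0.17346864, -0.02997684]]))
bar 840 [ 0.49654253 -0.32015105] 0.07416954447610952
((260.5, 147.5), (91.0, 9.0), 90.0) [ 0.49757252 -0.31941182  0.073     ] [array([ 0.5505, -0.298 ]), array([ 0.5536, -0.3087]), array([ 0.4394, -0.343 ]), array([ 0.436 , -0.3312])]
```

servo_tool([
  [2.8,-3.7,-20],
  [0,0,-40],
  [0,0,-40],
  [0,0,-40],
  [0,0,-40],
  [0,0,-30],
  [0,0,-10],
  [0,0,0],
], twist=[0.021,0,0,0,0,0,0,0])

```text
clock: 3.58
tool_pos: [0.4925, -0.3206, 0.1081]
tool_rot: [0.419, 0.571, -0.418, 0.569]
wrist_force: [-0.3, -0.2, 0.4]
grip_width: 0.0853
```

```bash
python3 -c "
from h import *
st()
cap('wrist','w3')"
```

```text
t 3.58 pos [ 0.4925 -0.3206  0.1081] zyaw -1.2668 xax [-0.002  0.002 -1.   ] F [-0.3 -0.2  0.4] w 0.0853 q [ 0.28  0.95  0.51  1.58 -0.6   0.78 -0.22]
```

View pics/w3.png

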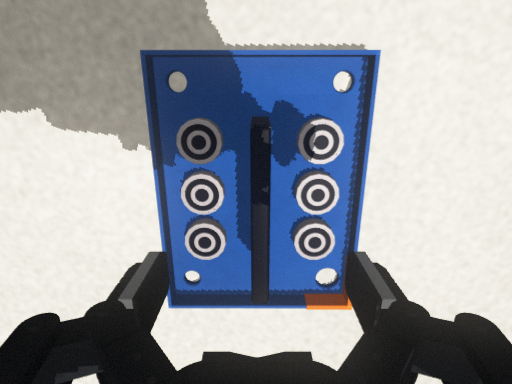

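servo_tool([
  [0,0,-15],
  [0,0,-20],
  [0,0,-15],
  [0,0,-9],
  [0,0,-4],
  [0,0,0],
], twist=[0,0,0,0,0,0])

```text
clock: 4.13
tool_pos: [0.4933, -0.3217, 0.0471]
tool_rot: [0.419, 0.569, -0.419, 0.57]
wrist_force: [-0.5, -1.1, -0.0]
grip_width: 0.0857
```

servo_tool([
  [0,0,0],
  [0,0,0],
  [0,0,0],
  [0,0,0],
  [0,0,0],
  [0,0,0],
  [0,0,0],
  [0,0,0],
], twist=[0,0,0,0,0,0,0,0], claw=1)

```text
clock: 4.8
tool_pos: [0.493, -0.3216, 0.0466]
tool_rot: [0.419, 0.57, -0.419, 0.57]
wrist_force: [-0.9, 0.2, 6.2]
grip_width: 0.0106
```

```bash
python3 -c "
from h import *
st()
cap('wrist','w4')"
```

```text
t 4.8 pos [ 0.493  -0.3216  0.0466] zyaw -1.2679 xax [ 0. -0. -1.] F [-0.9  0.2  6.2] w 0.0106 q [ 0.31  1.04  0.44  1.61 -0.65  0.65 -0.17]
```

View pics/w4.png

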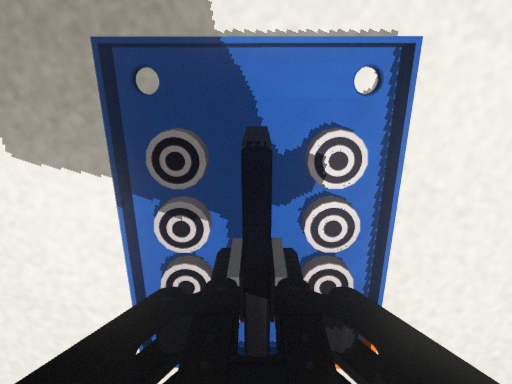

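```bash
python3 - <<'E'
from tray import *
d=dict(np.load('top0.npz')); P=cloud(d)
m=((P[...,2]>0.07)&(P[...,2]<0.125)&(P[...,0]>.38)&(P[...,0]<.67)&(P[...,1]>-.12)&(P[...,1]<.15)).astype(np.uint8)
n,l,s,c=cv2.connectedComponentsWithStats(m)
for i in range(1,n): print(s[i],c[i],P[l==i].mean(0).round(4),ray(d,*c[i],.09)[:2].round(4))
for t in ['top0','w1','scene0']:
    d=dict(np.load(t+'.npz')); im=cv2.cvtColor(d['image'],cv2.COLOR_RGB2BGR)
    th=.13;R=np.array([[np.cos(th),-np.sin(th)],[np.sin(th),np.cos(th)]])
    tiles=[]
    for p in L:
        X=R@p+[.525,.016]; u,v=proj(d,[*X,.085]); k=20 if t!='w1' else 26
        u,v=int(u),int(v); print(t,u,v)
        a=im[max(v-k,0):v+k,max(u-k,0):u+k]; tiles.append(cv2.resize(a,(380,280) if 0 else (190,190),interpolation=cv2.INTER_CUBIC))
    cv2.imwrite(f'pics/pt_{t}.png',np.hstack(tiles))
a=[cv2.imread(f'pics/pt_{t}.png') for t in ['top0','w1','scene0']]
cv2.imwrite('pics/pt.png',np.vstack(a))
E
```

```text
[281 166   7   8  48] [284.   169.25] [ 0.6194 -0.035   0.0898] [ 0.6193 -0.035 ]
[246 170   8   8  51] [249.78431373 173.68627451] [0.6045 0.0872 0.0887] [0.6042 0.0872]
[286 212  10   9  73] [290.78082192 215.94520548] [ 0.4513 -0.056   0.0924] [ 0.4516 -0.0561]
[252 217   8   8  51] [255.70588235 220.54901961] [0.4364 0.0668 0.0892] [0.4363 0.0668]
top0 290 216
top0 283 170
top0 249 174
top0 255 221
w1 269 195
w1 388 209
w1 413 121
w1 282 104
scene0 266 150
scene0 225 175
scene0 256 195
scene0 297 168
```

View pics/pt.png

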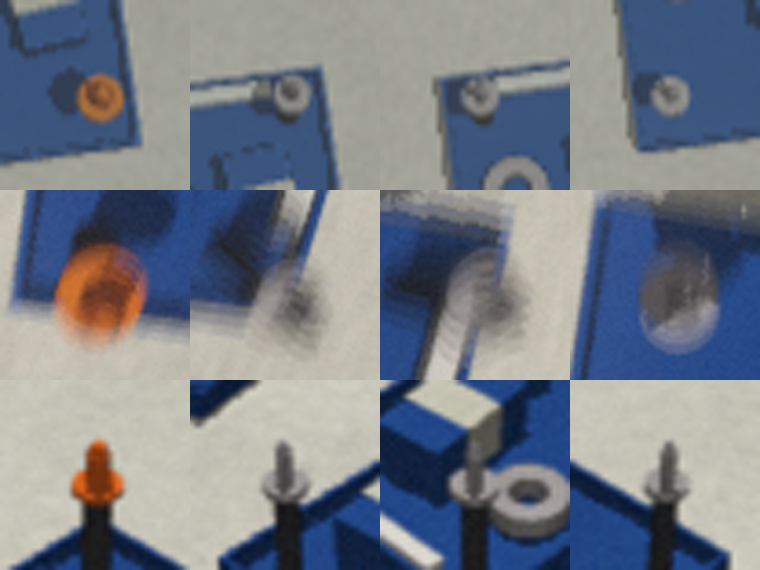

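```bash
python3 - <<'E'
from tray import *
W=[(.4513,-.056),(.6194,-.035),(.6045,.0872),(.4364,.0668)]
t,th,r=fit(L,W); print(t,th,r)
# same for w2 orange
d=dict(np.load('w2.npz')); hsv=cv2.cvtColor(d['image'],cv2.COLOR_RGB2HSV)
o=cv2.inRange(hsv,(5,150,60),(18,255,255)); P=cloud(d)
m=(o>0)&(P[...,1]>-.15)
q=P[m]; k=(q[:,2]>.08)&(q[:,2]<.09); print('collar w2',q[k].mean(0),k.sum(), 'pin', q[q[:,2]>.1].mean(0))
# tray handle/holes in the top view for bias: 
d=dict(np.load('top0.npz')); P=cloud(d)
im=d['image'];hsv=cv2.cvtColor(im,cv2.COLOR_RGB2HSV)
th2=.3044;R=np.array([[np.cos(th2),-np.sin(th2)],[np.sin(th2),np.cos(th2)]])
W=[]
for p in L:
    X=R@p+[.4929,-.3210]; u,v=proj(d,[*X,.003]); a,b=int(round(u)),int(round(v))
    w=np.clip(hsv[b-5:b+6,a-5:a+6,2].astype(float)-hsv[b-5:b+6,a-5:a+6,1]-20,0,None)
    yy,xx=np.mgrid[b-5:b+6,a-5:a+6]; c=((w*xx).sum()/w.sum(),(w*yy).sum()/w.sum()); W.append(ray(d,*c,.003)[:2]); print((W[-1]-X)*1e3, (w>0).sum())
# scene collars
d=dict(np.load('scene0.npz')); P=cloud(d)
R=np.array([[np.cos(th),-np.sin(th)],[np.sin(th),np.cos(th)]])
W=[]
for p in L:
    X=R@p+t; q=P[(np.linalg.norm(P[...,:2]-X,axis=-1)<.025)&(P[...,2]>.08)&(P[...,2]<.089)]
    mn,mx=q[:,:2].min(0),q[:,:2].max(0); print('scene',len(q),((mn+mx)/2-X)*1e3,(q.mean(0)[:2]-X)*1e3)
    q=P[(np.linalg.norm(P[...,:2]-X,axis=-1)<.025)&(P[...,2]>.095)&(P[...,2]<.12)]; print('  pin',len(q),(q.mean(0)[:2]-X)*1e3)
E
```

```text
[0.5279  0.01575] 0.12200846186625651 [[ 0.22235574  0.1341127 ]
 [-0.41389761  0.44409563]
 [-0.22235574 -0.4341127 ]
 [ 0.41389761 -0.14409563]]
collar w2 [ 0.45302242 -0.05912518  0.08615953] 439 pin [ 0.45234145 -0.05770203  0.11093316]
[-2.17682817 -3.84870234] 44
[ 1.39261313 -1.78572847] 17
[-4.25603031  8.2736614 ] 36
[-5.42598937  0.66598387] 34
scene 52 [1.33799879 3.3443861 ] [3.3170448  6.94703875]
  pin 38 [3.60216139 5.54278069]
scene 49 [0.34055659 3.28708467] [2.77354448 6.33902822]
  pin 23 [1.86821409 5.70429619]
scene 57 [0.68823424 2.67690006] [2.41651119 5.56021349]
  pin 24 [1.89582254 4.86877027]
scene 48 [1.17353416 3.4868672 ] [2.75393542 5.70204563]
  pin 21 [1.65573446 3.99632633]
```

servo_tool([
  [0,0,5],
  [0,0,15],
  [0,0,25],
  [0,0,30],
  [0,0,30],
  [0,5,30],
  [0,15,15],
  [5,25,5],
], twist=[0,0,0,0,0,0,-0.02,-0.02])

```text
clock: 5.52
tool_pos: [0.4971, -0.2786, 0.2041]
tool_rot: [0.431, 0.559, -0.432, 0.561]
wrist_force: [0.6, -0.1, -4.2]
grip_width: 0.0108
```

servo_tool([
  [5,30,0],
  [5,33,0],
  [5,35,0],
  [5,35,0],
  [5,35,0],
  [4,35,0],
  [3,30,0],
  [0,20,0],
], twist=[-0.02,-0.02,-0.02,-0.02,-0.02,-0.02,-0.02,0])

```text
clock: 6.18
tool_pos: [0.5298, -0.02, 0.2011]
tool_rot: [0.468, 0.531, -0.468, 0.53]
wrist_force: [0.1, 0.4, -5.2]
grip_width: 0.0108
```

servo_tool([
  [0,18,0],
  [0,12,0],
  [0,6,0],
  [0,2,0],
  [0,0,0],
  [0,0,0],
], twist=[0,0,0,0,0,0])

```text
clock: 6.68
tool_pos: [0.5298, 0.0134, 0.2014]
tool_rot: [0.469, 0.529, -0.469, 0.53]
wrist_force: [0.4, -0.4, -4.0]
grip_width: 0.0104
```

```bash
python3 -c "
from h import *
st()
cap('wrist','w5')"
```

```text
t 6.68 pos [0.5298 0.0134 0.2014] zyaw -1.4492 xax [ 0. -0. -1.] F [ 0.4 -0.4 -4. ] w 0.0104 q [-0.45  0.79  0.72  1.7  -0.64  0.9  -0.91]
```

View pics/w5.png

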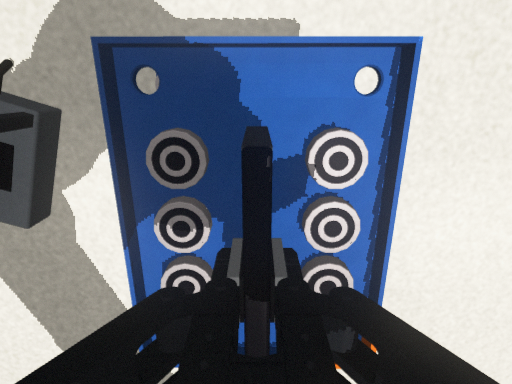

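servo_tool([
  [0,0,-5],
  [0,0,-10],
  [0,0,-8],
  [0,0,-5],
  [0,0,-2],
  [0,0,0],
  [0,0,0],
], twist=[0,0,0,0,0,0,0])

```text
clock: 7.32
tool_pos: [0.5299, 0.0143, 0.1713]
tool_rot: [0.468, 0.53, -0.468, 0.53]
wrist_force: [0.4, -0.2, -4.0]
grip_width: 0.0108
```

```bash
python3 -c "
from h import *
st()
d=cap('wrist','w6'); cap('scene','s6'); cap('top','t6')
im=cv2.imread('pics/w6.png'); a=cv2.resize(im[50:110,110:190],None,fx=5,fy=5,interpolation=cv2.INTER_CUBIC);b=cv2.resize(im[50:110,330:410],None,fx=5,fy=5,interpolation=cv2.INTER_CUBIC)
c=cv2.resize(im[325:384,120:200],(400,295)); e=cv2.resize(im[325:384,320:400],(400,295))
cv2.imwrite('pics/w6z.png',np.vstack([np.hstack([a,b]),np.hstack([c,e])]))
s=cv2.imread('pics/s6.png'); cv2.imwrite('pics/s6z.png',cv2.resize(s[90:240,190:340],None,fx=4,fy=4,interpolation=cv2.INTER_CUBIC))
"
```

```text
t 7.32 pos [0.5299 0.0143 0.1713] zyaw -1.4481 xax [-0. -0. -1.] F [ 0.4 -0.2 -4. ] w 0.0108 q [-0.43  0.83  0.68  1.74 -0.68  0.83 -0.87]
```

View pics/w6z.png

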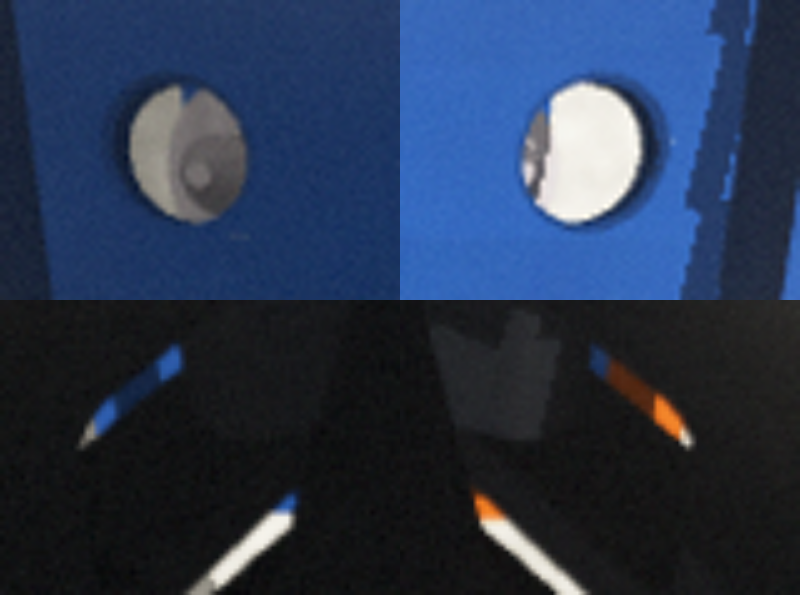

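View pics/s6z.png

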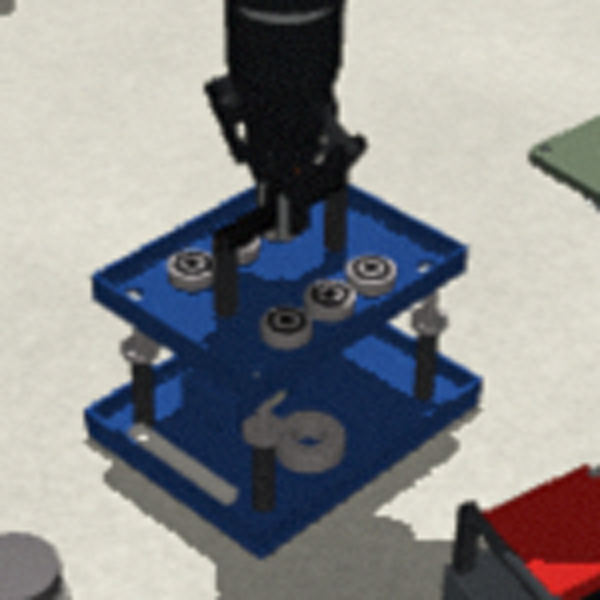

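```bash
python3 - <<'E'
from tray import *
d=dict(np.load('w6.npz'))
th=.122
R=np.array([[np.cos(th),-np.sin(th)],[np.sin(th),np.cos(th)]])
hc=ray(d,146.6,79.6,.1307)[:2]; hb=ray(d,368.4,80,.1307)[:2]
pc=ray(d,150,85,.115)[:2]; pb=ray(d,356,80.5,.115)[:2]
print('cam',-d['R'].T@d['t'])
print('holes c,b',hc,hb,'pins',pc,pb)
print('dists',np.linalg.norm(hc-hb),np.linalg.norm(pc-pb))
print('needed shift c,b in mm',(pc-hc)*1e3,(pb-hb)*1e3)
print('angles',np.arctan2(*(hc-hb)[::-1])-np.pi/2,np.arctan2(*(pc-pb)[::-1])-np.pi/2)
print('implied centres',(hc+hb)/2-R@[.085,0],(pc+pb)/2-R@[.085,0])
u=0
P=cloud(d); print(P[80:84,300:304,2].mean(),P[80:84,200:204,2].mean())
E
```

```text
cam [0.61064398 0.02465183 0.31510343]
holes c,b [0.60681665 0.0862649 ] [ 0.62172575 -0.0368527 ] pins [0.60362424 0.08942279] [ 0.62147204 -0.03468595]
dists 0.12401703371454698 0.12538549333439408
needed shift c,b in mm [-3.19240906  3.15789053] [-0.25370731  2.16675614]
angles 0.1205096373988006 0.14282855723905774
implied centres [0.52990299 0.0143618 ] [0.52817993 0.01702412]
0.13196880088628832 0.13194183703666987
```

servo_tool([
  [-2,2.5,-2],
  [0,0,-3],
  [0,0,-1.5],
  [0,0,0],
  [0,0,0],
], twist=[0.006,0,0,0,0])

```text
clock: 7.88
tool_pos: [0.5278, 0.0169, 0.1647]
tool_rot: [0.467, 0.531, -0.467, 0.531]
wrist_force: [-0.5, 0.7, -3.8]
grip_width: 0.0107
```

```bash
cat > look.py <<'E'
from tray import *
import sys
n=sys.argv[1]; st(); d=cap('wrist',n)
im=cv2.imread(f'pics/{n}.png'); a=cv2.resize(im[50:110,110:190],None,fx=5,fy=5,interpolation=cv2.INTER_CUBIC);b=cv2.resize(im[50:110,330:410],None,fx=5,fy=5,interpolation=cv2.INTER_CUBIC)
cv2.imwrite(f'pics/{n}z.png',np.hstack([a,b]))
E
python3 look.py w7
```

```text
t 7.88 pos [0.5278 0.0169 0.1647] zyaw -1.4421 xax [-0.  0. -1.] F [-0.5  0.7 -3.8] w 0.0107 q [-0.43  0.83  0.67  1.75 -0.69  0.81 -0.86]
```

View pics/w7z.png

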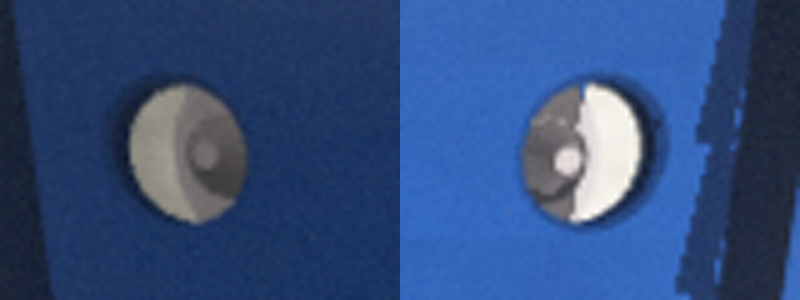

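```bash
python3 - <<'E'
from tray import *
d=dict(np.load('w7.npz'))
z0=.1647-.0466
hc=ray(d,146.6,79.6,z0+.006)[:2]; hb=ray(d,368.4,80,z0+.006)[:2]
for z in (.115,):
    pc=ray(d,151,80.4,z)[:2]; pb=ray(d,363.4,82,z)[:2]
    print(np.linalg.norm(pc-pb),(pc-hc)*1e3,(pb-hb)*1e3,'ang',np.arctan2(*(hc-hb)[::-1])-np.pi/2,np.arctan2(*(pc-pb)[::-1])-np.pi/2)
E
```

```text
0.12478225462968155 [-0.32298424  0.47052046] [-0.89360548 -0.38448642] ang 0.1265394580108663 0.12113832342570507
```

servo_tool([
  [-0.6,0,-3],
  [0,0,-4],
  [0,0,-5],
  [0,0,-5],
  [0,0,-4],
  [0,0,-4],
  [0,0,-2],
  [0,0,0],
], twist=[-0.004,0,0,0,0,0,0,0])

```text
clock: 8.6
tool_pos: [0.5271, 0.0169, 0.1373]
tool_rot: [0.468, 0.53, -0.468, 0.53]
wrist_force: [-0.5, -0.2, -5.1]
grip_width: 0.0106
```

servo_tool([
  [0,0,-2],
  [0,0,-1.5],
  [0,0,-1],
  [0,0,0],
], twist=[0,0,0,0])

```text
clock: 8.93
tool_pos: [0.5272, 0.017, 0.1331]
tool_rot: [0.468, 0.53, -0.468, 0.53]
wrist_force: [-0.1, -0.5, -5.3]
grip_width: 0.0111
```

```bash
python3 look.py w8
```

```text
t 8.93 pos [0.5272 0.017  0.1331] zyaw -1.446 xax [-0.  0. -1.] F [-0.1 -0.5 -5.3] w 0.0111 q [-0.41  0.87  0.63  1.79 -0.74  0.73 -0.83]
```

View pics/w8z.png

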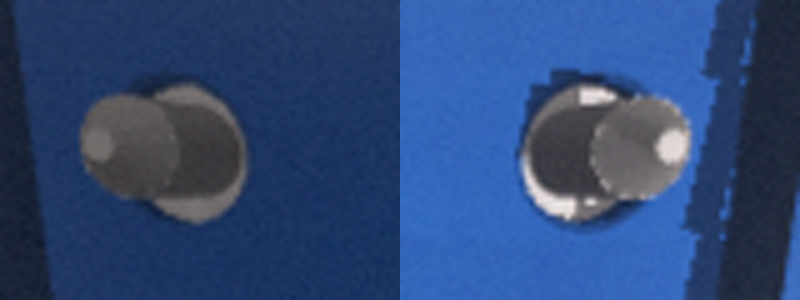

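servo_tool([
  [0,0,-1],
  [0,0,-0.6],
  [0,0,0],
  [0,0,0],
], twist=[0,0,0,0])

```text
clock: 9.32
tool_pos: [0.5272, 0.0169, 0.1317]
tool_rot: [0.468, 0.53, -0.468, 0.53]
wrist_force: [1.0, 0.1, -4.1]
grip_width: 0.0108
```

servo_tool([
  [0,0,-0.8],
  [0,0,-0.5],
  [0,0,0],
  [0,0,0],
], twist=[0,0,0,0])

```text
clock: 9.65
tool_pos: [0.5273, 0.0169, 0.1315]
tool_rot: [0.468, 0.53, -0.467, 0.53]
wrist_force: [-7.3, 2.4, 24.3]
grip_width: 0.0108
```

servo_tool([
  [0,0,0.8],
  [0,0,0],
], twist=[0,0])

```text
clock: 9.82
tool_pos: [0.5273, 0.017, 0.1316]
tool_rot: [0.468, 0.53, -0.468, 0.53]
wrist_force: [-2.7, 1.6, 10.6]
grip_width: 0.0109
```

servo_tool([
  [0,0,0],
  [0,0,0],
  [0,0,0],
  [0,0,0],
  [0,0,0],
  [0,0,0],
  [0,0,0],
  [0,0,0],
], twist=[0,0,0,0,0,0,0,0], claw=-0.3)

```text
clock: 10.48
tool_pos: [0.5272, 0.0169, 0.1312]
tool_rot: [0.468, 0.53, -0.468, 0.53]
wrist_force: [-0.2, -0.4, 0.0]
grip_width: 0.0554
```

```bash
python3 look.py w9; python3 -c "
from h import *
cap('scene','s9');s=cv2.imread('pics/s9.png'); cv2.imwrite('pics/s9z.png',cv2.resize(s[100:280,190:390],None,fx=3,fy=3,interpolation=cv2.INTER_CUBIC))"
```

```text
t 10.48 pos [0.5272 0.0169 0.1312] zyaw -1.446 xax [-0.  0. -1.] F [-0.2 -0.4  0. ] w 0.0554 q [-0.41  0.88  0.62  1.79 -0.74  0.73 -0.82]
```

View pics/w9.png

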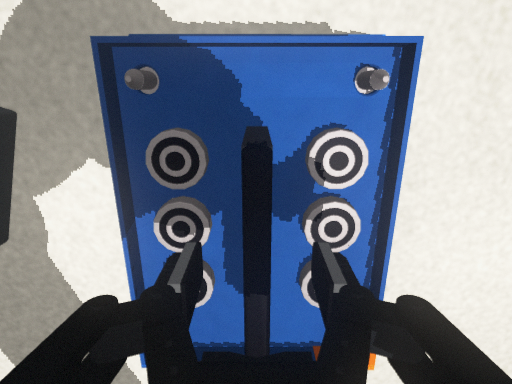

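View pics/s9z.png

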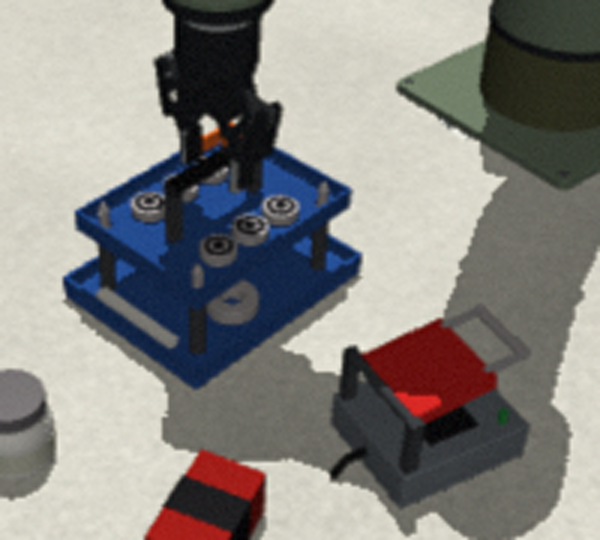

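servo_tool([
  [0,0,0],
  [0,0,0],
  [0,0,8],
  [0,0,20],
  [0,0,30],
  [0,0,40],
  [0,0,40],
  [0,10,30],
], twist=[0,0,0,0,0,0,0,0], claw=-1)

```text
clock: 11.25
tool_pos: [0.527, 0.0249, 0.303]
tool_rot: [0.469, 0.529, -0.469, 0.53]
wrist_force: [-0.2, 0.0, 0.3]
grip_width: 0.0856
```

servo_tool([
  [0,25,25],
  [-3,33,10],
  [-5,35,0],
  [-5,35,0],
  [-5,35,0],
  [-5,35,0],
  [-4,35,0],
  [0,30,0],
], twist=[0.12,0.12,0.12,0.12,0.12,0.12,0.12,0.12])

```text
clock: 11.92
tool_pos: [0.4991, 0.2923, 0.335]
tool_rot: [0.168, 0.687, -0.168, 0.687]
wrist_force: [-0.1, 0.3, 0.8]
grip_width: 0.0855
```

servo_tool([
  [0,5,0],
  [0,0,0],
  [0,0,0],
  [0,0,0],
  [0,0,0],
], twist=[0.12,0.12,0.07,0,0])

```text
clock: 12.33
tool_pos: [0.5003, 0.2946, 0.3347]
tool_rot: [0.063, 0.704, -0.063, 0.704]
wrist_force: [-0.2, 0.1, -1.0]
grip_width: 0.0855
```

```bash
python3 -c "
from h import *
st()
cap('wrist','w10');cap('top','t10')"
```

```text
t 12.33 pos [0.5003 0.2946 0.3347] zyaw -0.1791 xax [ 0. -0. -1.] F [-0.2  0.1 -1. ] w 0.0855 q [-0.81  0.67  0.49  1.28 -0.31  1.27 -0.5 ]
```

View pics/w10.png

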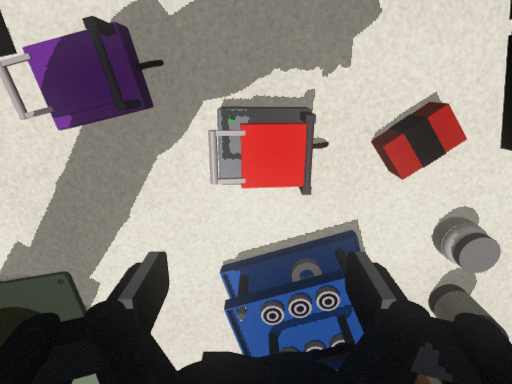

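View pics/t10.png

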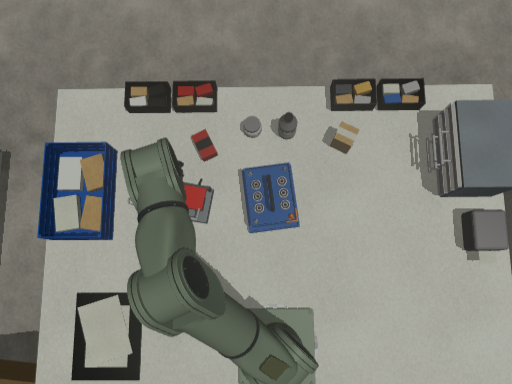

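```bash
python3 - <<'E'
from tray import *
d=dict(np.load('w10.npz')); hsv=cv2.cvtColor(d['image'],cv2.COLOR_RGB2HSV); P=cloud(d)
m=cv2.inRange(hsv,(0,150,120),(6,255,255))|cv2.inRange(hsv,(174,150,120),(180,255,255)); m[:,330:]=0
c=max(cv2.findContours(m,0,2)[0],key=cv2.contourArea); r=cv2.minAreaRect(c); print(r)
k=np.zeros_like(m); cv2.drawContours(k,[c],-1,1,-1); k=cv2.erode(k,np.ones((5,5)))
q=P[k>0]; A=np.c_[q[:,:2],np.ones(len(q))]; pl=np.linalg.lstsq(A,q[:,2],rcond=None)[0]; print('plane z=',pl, q.mean(0))
b=cv2.boxPoints(r); B=[]
for p in b:
    x=ray(d,*p,.092); 
    for _ in range(3): x=ray(d,*p,pl@[x[0],x[1],1])
    B.append(x); print(p,x.round(4))
hm=(P[...,2]>.07)&(P[...,2]<.105); z=hm.copy(); z[:,:205]=0; z[:,222:]=0; z[:120]=0; z[195:]=0
print('bar',z.sum(),P[z].mean(0), P[z].min(0),P[z].max(0))
v=np.nonzero(z); print(np.polyfit(v[0],v[1],1),v[0].min(),v[0].max(),v[1].mean())
cv2.imwrite('pics/w10z.png',cv2.resize(cv2.cvtColor(d['image'],4)[95:205,190:340],None,fx=5,fy=5,interpolation=cv2.INTER_CUBIC))
E
```

```text
((273.5, 155.0), (64.0, 65.0), 90.0)
plane z= [-0.13465248  0.38731934  0.05651349] [0.52033962 0.29361055 0.10016952]
[241. 123.] [0.4897 0.3409 0.1226]
[306. 123.] [0.5639 0.3256 0.1067]
[306. 187.] [0.5573 0.2354 0.0727]
[241. 187.] [0.4717 0.2574 0.0927]
bar 36 [0.45258766 0.31526109 0.10273094] [0.435938   0.27106819 0.09907626] [0.46286329 0.33746229 0.10499272]
[6.65179037e-02 2.06140445e+02] 130 183 215.94444444444446
```

View pics/w10z.png

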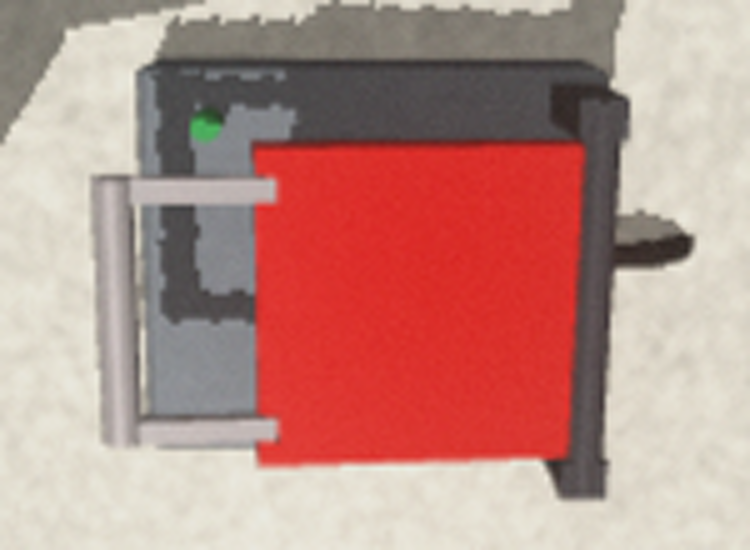

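```bash
python3 - <<'E'
from tray import *
for nm,box in [('w10',None)]:
    d=dict(np.load(nm+'.npz')); P=cloud(d)
    print('cam',-d['R'].T@d['t'])
    for u in range(250,306,10): print(u,np.median(P[130:180,u-3:u+3,2]).round(4), P[130:180,u-3:u+3,2].std().round(4))
    print('bar',[np.round(P[v,211:217,2],3) for v in range(135,182,8)])
    print('hinge',np.median(P[130:180,308:312,2]))
    for p in [(212.4,131),(214.4,183),(213.4,157)]: print(p,ray(d,*p,.095)[:2].round(4),ray(d,*p,.1)[:2].round(4))
    # hinge black bar ends (top z~.094?)
    for p in [(190+600/5,95+95/5),(190+585/5,95+490/5)]: print('hinge',p,ray(d,*p,.094)[:2].round(4))
    for p in [(190+255/5,95+145/5),(190+585/5,95+145/5),(190+570/5,95+458/5),(190+258/5,95+465/5)]: print('flap',p,ray(d,*p,.092)[:2].round(4),ray(d,*p,.096)[:2].round(4))
E
```

```text
cam [0.51413314 0.3756489  0.47846367]
250 0.1012 0.0008
260 0.0999 0.0218
270 0.0985 0.0219
280 0.0971 0.031
290 0.0959 0.0221
300 0.0943 0.0313
bar [array([0.109, 0.109, 0.108, 0.108, 0.107, 0.108]), array([0.109, 0.111, 0.109, 0.108, 0.108, 0.105]), array([0.109, 0.11 , 0.108, 0.108, 0.107, 0.105]), array([0.108, 0.109, 0.109, 0.108, 0.109, 0.107]), array([0.109, 0.108, 0.109, 0.109, 0.108, 0.106]), array([0.107, 0.109, 0.109, 0.109, 0.109, 0.107])]
hinge 0.09577685554256032
(212.4, 131) [0.4516 0.335 ] [0.4524 0.3355]
(214.4, 183) [0.4392 0.2696] [0.4402 0.271 ]
(213.4, 157) [0.4456 0.3032] [0.4465 0.3041]
hinge (310.0, 114.0) [0.5717 0.3337]
hinge (307.0, 193.0) [0.5553 0.2343]
flap (241.0, 124.0) [0.4874 0.3367] [0.4877 0.3371]
flap (307.0, 124.0) [0.5669 0.3223] [0.5664 0.3228]
flap (304.0, 186.6) [0.5528 0.2431] [0.5524 0.2444]
flap (241.6, 188.0) [0.4722 0.2557] [0.4726 0.257 ]
```

servo_tool([
  [-20,4,-10],
  [-20,4,-25],
  [-15,3,-35],
  [0,0,-40],
  [0,0,-40],
  [0,0,-25],
  [0,0,-5],
  [0,0,0],
], twist=[0.005,0,0,0,0,0,0,0], claw=0.4)

```text
clock: 13.1
tool_pos: [0.4451, 0.3056, 0.1537]
tool_rot: [0.06, 0.705, -0.062, 0.704]
wrist_force: [0.1, -0.1, -0.1]
grip_width: 0.0257
```

```bash
python3 -c "
from h import *
st()
cap('wrist','w11')"
```

```text
t 13.1 pos [0.4451 0.3056 0.1537] zyaw -0.1727 xax [-0.001 -0.001 -1.   ] F [ 0.1 -0.1 -0.1] w 0.0257 q [-0.86  0.8   0.39  1.72 -0.43  0.71 -0.42]
```

View pics/w11.png

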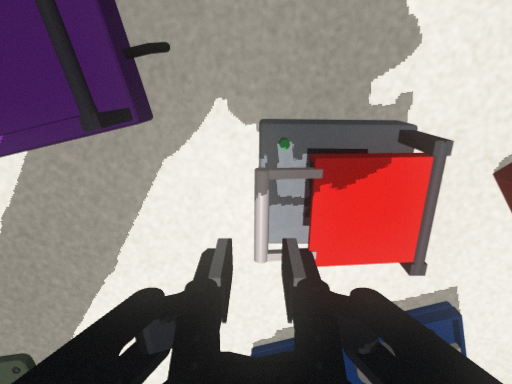

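```bash
python3 - <<'E'
from tray import *
d=dict(np.load('w11.npz')); P=cloud(d)
print(np.median(P[180:255,259:265,2]), P[150:260:15,259:265,2].round(3))
for p in [(262,170),(261,262)]: print(ray(d,*p,.108)[:2].round(4))
for u in (330,360,390,415): print(u,np.median(P[180:250,u-3:u+3].reshape(-1,3),axis=0).round(4))
E
```

```text
0.10883712567107376 [[0.04  0.04  0.041 0.043 0.041 0.042]
 [0.041 0.041 0.041 0.042 0.041 0.042]
 [0.109 0.108 0.109 0.108 0.108 0.11 ]
 [0.108 0.109 0.109 0.11  0.108 0.109]
 [0.109 0.109 0.108 0.109 0.109 0.109]
 [0.109 0.109 0.108 0.109 0.109 0.109]
 [0.109 0.11  0.108 0.109 0.108 0.107]
 [0.109 0.109 0.109 0.109 0.109 0.109]]
[0.4531 0.3372]
[0.4413 0.2721]
330 [0.4932 0.2967 0.1009]
360 [0.5141 0.2923 0.0986]
390 [0.5354 0.2873 0.0962]
415 [0.5536 0.283  0.0942]
```

servo_tool([
  [0,0,-15],
  [0,0,-20],
  [0,0,-15],
  [0,0,-10],
  [0,0,-6],
  [0,0,-3],
  [0,0,0],
  [0,0,0],
], twist=[0,0,0,0,0,0,0,0])

```text
clock: 13.82
tool_pos: [0.4456, 0.3061, 0.086]
tool_rot: [0.061, 0.704, -0.06, 0.705]
wrist_force: [0.5, -0.8, -0.4]
grip_width: 0.0257
```

servo_tool([
  [1,0,0],
  [1,0,0],
  [0,0,0],
  [0,0,0],
  [0,0,0],
  [0,0,0],
], twist=[0,0,0,0,0,0], claw=1)

```text
clock: 14.32
tool_pos: [0.448, 0.3059, 0.0855]
tool_rot: [0.061, 0.704, -0.06, 0.705]
wrist_force: [5.9, -0.4, -0.7]
grip_width: 0.0077
```

```bash
python3 - <<'E'
from h import *
st()
# arc offsets per step: r=119, from a0=.11
r=119; ex=np.array([np.cos(-.173),np.sin(-.173)])
a=np.linspace(.11,1.85,25); x=-r*np.cos(a); z=r*np.sin(a)
for i in range(24): print((ex*(x[i+1]-x[i])).round(1),round(z[i+1]-z[i],1),end='; ')
E
```

```text
t 14.32 pos [0.448  0.3059 0.0855] zyaw -0.1714 xax [ 0.002  0.    -1.   ] F [ 5.9 -0.4 -0.7] w 0.0077 q [-0.82  0.9   0.32  1.76 -0.48  0.55 -0.37]
[ 1.2 -0.2] 8.5; [ 1.8 -0.3] 8.4; [ 2.4 -0.4] 8.3; [ 3.  -0.5] 8.1; [ 3.6 -0.6] 7.8; [ 4.1 -0.7] 7.5; [ 4.7 -0.8] 7.2; [ 5.2 -0.9] 6.8; [ 5.6 -1. ] 6.4; [ 6.1 -1.1] 6.0; [ 6.5 -1.1] 5.6; [ 6.9 -1.2] 5.1; [ 7.2 -1.3] 4.5; [ 7.5 -1.3] 4.0; [ 7.8 -1.4] 3.4; [ 8.  -1.4] 2.9; [ 8.2 -1.4] 2.3; [ 8.3 -1.5] 1.6; [ 8.4 -1.5] 1.0; [ 8.5 -1.5] 0.4; [ 8.5 -1.5] -0.2; [ 8.5 -1.5] -0.8; [ 8.4 -1.5] -1.5; [ 8.2 -1.4] -2.1;
```

Bar gripped (opening 7.7 mm indicates contact). Following the arc.

servo_tool([
  [1.2,-0.2,8.5],
  [1.8,-0.3,8.4],
  [2.4,-0.4,8.3],
  [3,-0.5,8.1],
  [3.6,-0.6,7.8],
  [4.1,-0.7,7.5],
  [4.7,-0.8,7.2],
  [5.2,-0.9,6.8],
], twist=[0,0,0,0,0,0,0,0])

```text
clock: 14.98
tool_pos: [0.4717, 0.3016, 0.1482]
tool_rot: [0.06, 0.706, -0.06, 0.703]
wrist_force: [-8.5, -0.1, 2.0]
grip_width: 0.0079
```

servo_tool([
  [5.6,-1,6.4],
  [6.1,-1.1,6],
  [6.5,-1.1,5.6],
  [6.9,-1.2,5.1],
  [7.2,-1.3,4.5],
  [7.5,-1.3,4],
  [7.8,-1.4,3.4],
  [8,-1.4,2.9],
], twist=[0,0,0,0,0,0,0,0])

```text
clock: 15.65
tool_pos: [0.5282, 0.2914, 0.1875]
tool_rot: [0.06, 0.705, -0.06, 0.704]
wrist_force: [-13.1, -5.9, 25.1]
grip_width: 0.0072
```

servo_tool([
  [8.2,-1.4,2.3],
  [8.3,-1.5,1.6],
  [8.4,-1.5,1],
  [8.5,-1.5,0.4],
  [8.5,-1.5,-0.2],
  [8.5,-1.5,-0.8],
  [6,-1,-1],
  [0,0,0],
], twist=[0,0,0,0,0,0,0,0])

```text
clock: 16.32
tool_pos: [0.5861, 0.281, 0.1895]
tool_rot: [0.061, 0.704, -0.061, 0.705]
wrist_force: [-0.6, -4.4, 8.8]
grip_width: 0.008
```

```bash
python3 -c "
from h import *
st()
cap('wrist','w12');cap('scene','s12')
s=cv2.imread('pics/s12.png'); cv2.imwrite('pics/s12z.png',cv2.resize(s[130:290,230:410],None,fx=3.5,fy=3.5,interpolation=cv2.INTER_CUBIC))"
```

```text
t 16.32 pos [0.5861 0.281  0.1895] zyaw -0.1721 xax [ 0.    -0.001 -1.   ] F [-0.6 -4.4  8.8] w 0.008 q [-0.66  0.91  0.41  1.24 -0.37  1.06 -0.39]
```

View pics/w12.png

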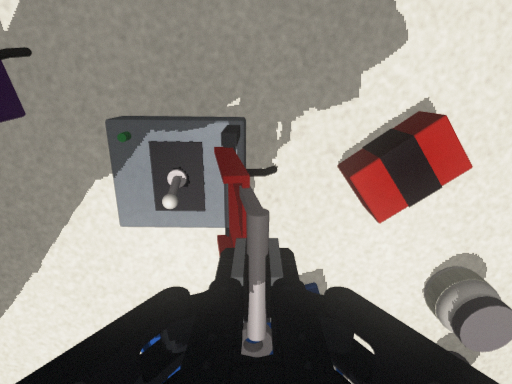

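View pics/s12z.png

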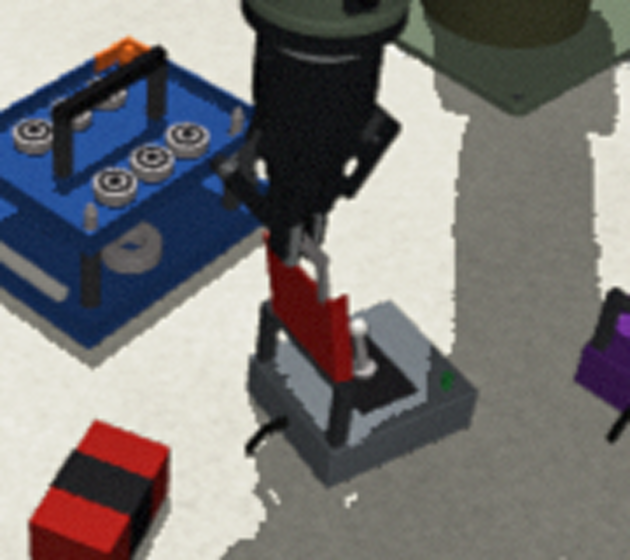

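servo_tool([
  [0,0,0],
  [0,0,0],
  [0,0,0],
  [0,0,0],
  [0,0,10],
  [0,0,20],
  [0,0,30],
  [0,0,20],
], twist=[0,0,0,0,0,0,0,0], claw=0.3)

```text
clock: 17.08
tool_pos: [0.5854, 0.2818, 0.272]
tool_rot: [0.061, 0.704, -0.06, 0.705]
wrist_force: [0.4, -0.0, 1.3]
grip_width: 0.0301
```

```bash
python3 - <<'E'
from h import *
st()
d=cap('wrist','w13'); P=cloud(d)
d0=dict(np.load('w12.npz')); P0=cloud(d0)
print('ball w12',ray(d0,170,201,.073), P0[199:204,168:173].reshape(-1,3).mean(0))
for a in range(190,208,4): print(P0[a,164:178,2].round(3))
bx=(abs(P[...,2]-.2)<.03); 
E
```

```text
t 17.08 pos [0.5854 0.2818 0.272 ] zyaw -0.1711 xax [ 0.002  0.    -1.   ] F [ 0.4 -0.   1.3] w 0.0301 q [-0.67  0.84  0.44  1.11 -0.34  1.26 -0.43]
ball w12 [0.50639291 0.28009531 0.073     ] [0.50913872 0.28251605 0.08067357]
[0.042 0.042 0.043 0.042 0.042 0.066 0.067 0.067 0.067 0.066 0.065 0.064
 0.064 0.063]
[0.042 0.043 0.042 0.075 0.075 0.075 0.076 0.075 0.075 0.07  0.071 0.068
 0.065 0.042]
[0.079 0.079 0.081 0.08  0.081 0.079 0.078 0.08  0.079 0.079 0.078 0.076
 0.076 0.073]
[0.081 0.08  0.082 0.081 0.081 0.083 0.082 0.08  0.081 0.081 0.08  0.078
 0.077 0.075]
[0.079 0.08  0.082 0.082 0.081 0.081 0.081 0.082 0.08  0.081 0.078 0.078
 0.042 0.043]
```

View pics/w13.png

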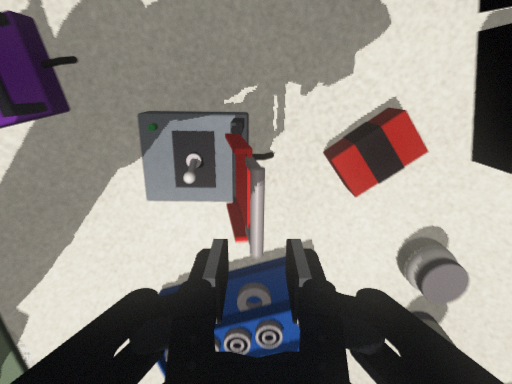

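servo_tool([
  [-15,-4,0],
  [-15,-4,0],
  [-15,-5,0],
  [-15,-5,0],
  [-15,-5,0],
  [-13.7,-5.1,0],
  [0,0,0],
  [0,0,0],
], twist=[0.12,0.12,0.12,0.12,0.12,0.12,0.12,0.12], claw=1)

```text
clock: 17.8
tool_pos: [0.4961, 0.2537, 0.27]
tool_rot: [-0.274, 0.652, 0.274, 0.652]
wrist_force: [1.3, -0.8, -0.2]
grip_width: -0.0002
```

servo_tool([
  [0,0,-10],
  [0,0,-15],
  [0,0,-20],
  [0,0,-20],
  [0,0,-20],
  [0,0,-10],
  [0,0,0],
], twist=[0.12,0.12,0.12,0.12,0.12,0.01,0])

```text
clock: 18.38
tool_pos: [0.496, 0.2532, 0.1726]
tool_rot: [-0.455, 0.542, 0.455, 0.54]
wrist_force: [0.5, 0.7, -0.9]
grip_width: -0.0001
```

```bash
python3 -c "
from h import *
st()
cap('wrist','w14');cap('scene','s14')
s=cv2.imread('pics/s14.png'); cv2.imwrite('pics/s14z.png',cv2.resize(s[130:290,230:410],None,fx=3.5,fy=3.5,interpolation=cv2.INTER_CUBIC))"
```

```text
t 18.38 pos [0.496  0.2532 0.1726] zyaw 1.3993 xax [-0.002 -0.002 -1.   ] F [ 0.5  0.7 -0.9] w -0.0001 q [-0.52  0.76 -0.02  1.63  0.02  0.76  0.85]
```

View pics/w14.png

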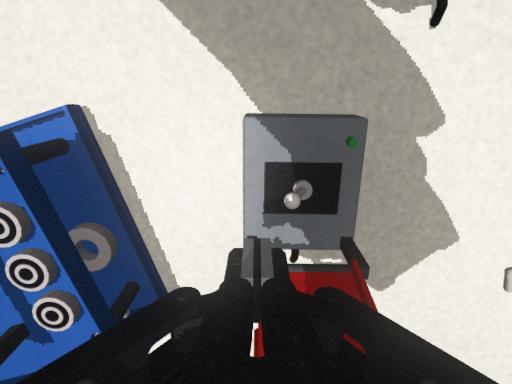

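View pics/s14z.png

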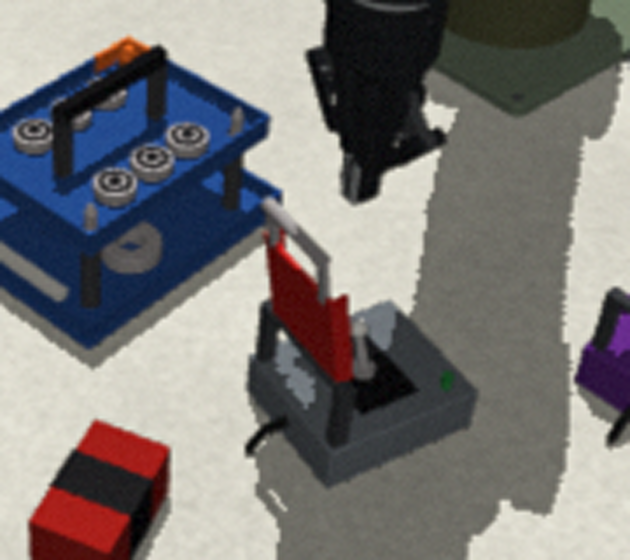

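servo_tool([
  [0,0,-15],
  [0,0,-25],
  [0,0,-25],
  [0,0,-20],
  [0,0,-15],
  [0,0,-10],
  [0,0,-4],
  [0,0,0],
], twist=[0,0,0,0,0,0,0,0])

```text
clock: 19.15
tool_pos: [0.4967, 0.2539, 0.0602]
tool_rot: [-0.455, 0.541, 0.455, 0.541]
wrist_force: [0.6, -0.1, 0.1]
grip_width: 0.0005
```

```bash
python3 -c "
from h import *
st()
print(ray(dict(np.load('w14.npz')),292,200,.074))
cap('wrist','w15')"
```

```text
t 19.15 pos [0.4967 0.2539 0.0602] zyaw 1.3985 xax [ 0. -0. -1.] F [ 0.6 -0.1  0.1] w 0.0005 q [-0.52  0.93 -0.02  1.71  0.03  0.5   0.84]
[0.50700635 0.28104528 0.074     ]
```

View pics/w15.png

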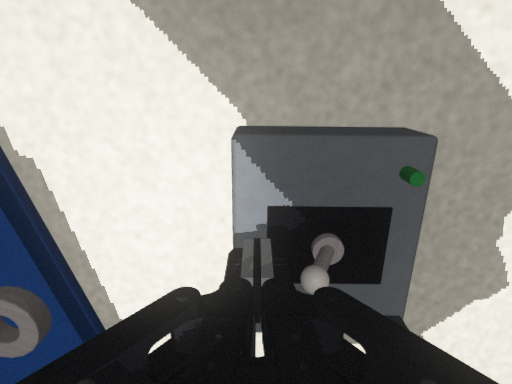

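servo_tool([
  [0.5,3,0],
  [0.5,3,0],
  [0.5,3,0],
  [0.5,3,0],
  [0.5,3,0],
  [0.5,3,0],
  [0.5,3,0],
  [0.5,3,0],
], twist=[0,0,0,0,0,0,0,0])

```text
clock: 19.87
tool_pos: [0.5006, 0.2782, 0.06]
tool_rot: [-0.455, 0.541, 0.455, 0.541]
wrist_force: [-1.5, -2.5, 1.9]
grip_width: 0.0001
```

```bash
python3 -c "
from h import *
st()
cap('wrist','w16')"
```

```text
t 19.87 pos [0.5006 0.2782 0.06  ] zyaw 1.3991 xax [-0. -0. -1.] F [-1.5 -2.5  1.9] w 0.0001 q [-0.56  0.95 -0.01  1.65  0.02  0.54  0.82]
```

View pics/w16.png

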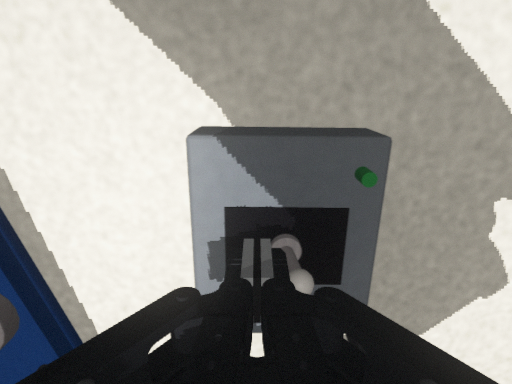

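servo_tool([
  [0.5,3,0],
  [0.5,3,0],
  [0.5,3,0],
  [0,0,0],
], twist=[0,0,0,0])

```text
clock: 20.25
tool_pos: [0.502, 0.2874, 0.0598]
tool_rot: [-0.455, 0.541, 0.455, 0.541]
wrist_force: [0.9, -1.1, 0.1]
grip_width: 0.0
```

servo_tool([
  [0.3,2,0],
  [0.3,2,0],
  [0,0,0],
], twist=[0,0,0])

```text
clock: 20.5
tool_pos: [0.5021, 0.2888, 0.0596]
tool_rot: [-0.456, 0.543, 0.454, 0.54]
wrist_force: [-3.6, -13.0, 1.9]
grip_width: -0.0001
```

```bash
python3 -c "
from h import *
st()
cap('wrist','w17')"
```

```text
t 20.5 pos [0.5021 0.2888 0.0596] zyaw 1.398 xax [-0.002 -0.004 -1.   ] F [ -3.6 -13.    1.9] w -0.0001 q [-0.57  0.95 -0.01  1.63  0.01  0.57  0.81]
```

View pics/w17.png

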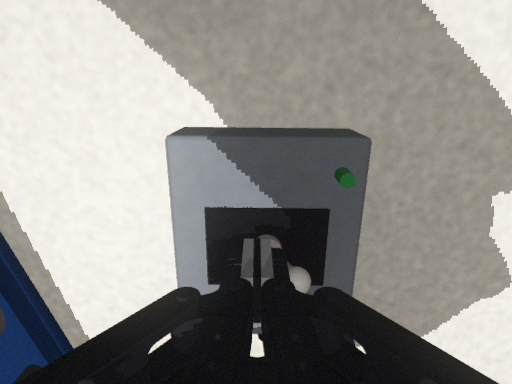

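servo_tool([
  [-1,-6,0],
  [-1,-6,10],
  [0,0,30],
  [0,0,35],
  [0,0,40],
  [0,0,40],
  [0,0,40],
  [0,0,17],
], twist=[0,0,0,0,0,0,0,0])

```text
clock: 21.22
tool_pos: [0.5014, 0.2791, 0.2779]
tool_rot: [-0.455, 0.539, 0.455, 0.543]
wrist_force: [-0.3, 1.5, -0.8]
grip_width: 0.0002
```

servo_tool([
  [10,0,0],
  [12,0,0],
  [12,1,0],
  [12,1,0],
  [12,1,0],
  [12,1,0],
  [10,0,0],
  [5,0,0],
], twist=[-0.12,-0.12,-0.12,-0.12,-0.12,-0.12,-0.12,-0.12], claw=0.3)

```text
clock: 21.88
tool_pos: [0.5865, 0.2825, 0.2726]
tool_rot: [-0.152, 0.69, 0.152, 0.691]
wrist_force: [0.6, 0.4, -1.2]
grip_width: 0.03
```

servo_tool([
  [0,0,0],
  [0,0,0],
  [0,0,0],
  [0,0,0],
  [0,0,0],
  [0,0,0],
  [0,0,0],
], twist=[-0.12,-0.12,-0.12,-0.12,-0.12,-0.01,0])

```text
clock: 22.47
tool_pos: [0.5856, 0.2828, 0.2725]
tool_rot: [0.06, 0.705, -0.059, 0.705]
wrist_force: [-0.5, -0.0, -0.1]
grip_width: 0.0298
```

```bash
python3 -c "
from h import *
st()
d=cap('wrist','w18');P=cloud(d)
m=(P[...,2]>.19)&(P[...,2]<.225)&(abs(P[...,1]-.28)<.06)&(P[...,0]>.54)
print(m.sum(),np.median(P[m],axis=0),P[m].min(0),P[m].max(0))"
```

```text
t 22.47 pos [0.5856 0.2828 0.2725] zyaw -0.1681 xax [ 0.     0.001 -1.   ] F [-0.5 -0.  -0.1] w 0.0298 q [-0.66  0.84  0.43  1.1  -0.33  1.27 -0.43]
1302 [0.58459994 0.28379344 0.21232973] [0.57253872 0.24597539 0.19010492] [0.5945469  0.31274871 0.21475353]
```

View pics/w18.png

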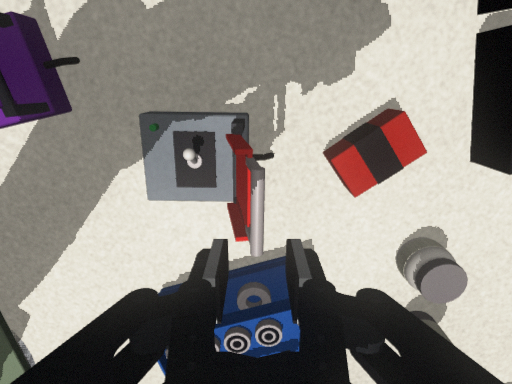

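servo_tool([
  [0,-1,-15],
  [0,0,-20],
  [0,0,-20],
  [0,0,-15],
  [0,0,-9],
  [0,0,-4],
  [0,0,0],
  [0,0,0],
], twist=[0,0,0,0,0,0,0,0])

```text
clock: 23.18
tool_pos: [0.586, 0.2818, 0.1898]
tool_rot: [0.06, 0.704, -0.06, 0.705]
wrist_force: [-0.5, -0.3, 1.1]
grip_width: 0.0299
```

servo_tool([
  [0,0,0],
  [0,0,0],
  [0,0,0],
  [0,0,0],
  [0,0,0],
], twist=[0,0,0,0,0], claw=1)

```text
clock: 23.6
tool_pos: [0.5861, 0.2819, 0.1898]
tool_rot: [0.061, 0.704, -0.06, 0.705]
wrist_force: [-0.7, 0.1, 6.9]
grip_width: 0.0079
```

```bash
python3 - <<'E'
from h import *
st()
r=119; ex=np.array([np.cos(-.173),np.sin(-.173)])
a=np.linspace(1.755,0.0,25); x=-r*np.cos(a); z=r*np.sin(a)
for i in range(24): print((ex*(x[i+1]-x[i])).round(1),round(z[i+1]-z[i],1),end='; ')
E
```

```text
t 23.6 pos [0.5861 0.2819 0.1898] zyaw -0.1709 xax [ 0.001  0.001 -1.   ] F [-0.7  0.1  6.9] w 0.0079 q [-0.66  0.91  0.4   1.24 -0.36  1.06 -0.4 ]
[-8.5  1.5] 1.3; [-8.5  1.5] 0.6; [-8.6  1.5] 0.0; [-8.5  1.5] -0.6; [-8.5  1.5] -1.3; [-8.4  1.5] -1.9; [-8.2  1.4] -2.5; [-8.   1.4] -3.1; [-7.8  1.4] -3.7; [-7.5  1.3] -4.3; [-7.2  1.2] -4.8; [-6.8  1.2] -5.3; [-6.4  1.1] -5.8; [-6.  1.] -6.3; [-5.5  1. ] -6.7; [-5.   0.9] -7.1; [-4.5  0.8] -7.4; [-3.9  0.7] -7.7; [-3.4  0.6] -8.0; [-2.8  0.5] -8.2; [-2.2  0.4] -8.4; [-1.6  0.3] -8.6; [-0.9  0.2] -8.6; [-0.3  0.1] -8.7;
```

servo_tool([
  [-8.5,1.5,1.3],
  [-8.5,1.5,0.6],
  [-8.6,1.5,0],
  [-8.5,1.5,-0.6],
  [-8.5,1.5,-1.3],
  [-8.4,1.5,-1.9],
  [-8.2,1.4,-2.5],
  [-8,1.4,-3.1],
], twist=[0,0,0,0,0,0,0,0])

```text
clock: 24.27
tool_pos: [0.5187, 0.294, 0.1821]
tool_rot: [0.061, 0.704, -0.06, 0.705]
wrist_force: [3.9, 0.6, 0.1]
grip_width: 0.0078
```

servo_tool([
  [-7.8,1.4,-3.7],
  [-7.5,1.3,-4.3],
  [-7.2,1.2,-4.8],
  [-6.8,1.2,-5.3],
  [-6.4,1.1,-5.8],
  [-6,1,-6.3],
  [-5.5,1,-6.7],
  [-5,0.9,-7.1],
], twist=[0,0,0,0,0,0,0,0])

```text
clock: 24.93
tool_pos: [0.4669, 0.3036, 0.1379]
tool_rot: [0.061, 0.704, -0.059, 0.705]
wrist_force: [6.4, 4.7, 1.7]
grip_width: 0.0082
```

servo_tool([
  [-4.5,0.8,-7.4],
  [-3.9,0.7,-7.7],
  [-3.4,0.6,-8],
  [-2.8,0.5,-8.2],
  [-2.2,0.4,-8.4],
  [-1.6,0.3,-8.6],
  [0,0,0],
  [0,0,0],
], twist=[0,0,0,0,0,0,0,0])

```text
clock: 25.6
tool_pos: [0.4487, 0.3066, 0.0891]
tool_rot: [0.061, 0.704, -0.06, 0.705]
wrist_force: [3.7, 4.8, 0.9]
grip_width: 0.0082
```

servo_tool([
  [-0.8,0.2,-6],
  [-0.3,0.1,-5],
  [0,0,-3],
  [0,0,0],
], twist=[0,0,0,0])

```text
clock: 25.93
tool_pos: [0.4476, 0.3069, 0.0747]
tool_rot: [0.061, 0.704, -0.06, 0.705]
wrist_force: [5.9, 5.4, -1.1]
grip_width: 0.0078
```

servo_tool([
  [0,0,-1.5],
  [0,0,-1.5],
  [0,0,0],
], twist=[0,0,0])

```text
clock: 26.18
tool_pos: [0.4477, 0.307, 0.0733]
tool_rot: [0.061, 0.704, -0.06, 0.705]
wrist_force: [-1.8, 3.1, 31.3]
grip_width: 0.0075
```

servo_tool([
  [0,0,1.3],
  [0,0,0],
], twist=[0,0])

```text
clock: 26.35
tool_pos: [0.4476, 0.3069, 0.074]
tool_rot: [0.061, 0.704, -0.06, 0.705]
wrist_force: [3.8, 4.9, 9.5]
grip_width: 0.0081
```

servo_tool([
  [0,0,0],
  [0,0,0],
  [0,0,0],
  [0,0,0],
  [0,0,5],
  [0,0,15],
  [0,0,30],
  [0,0,35],
], twist=[0,0,0,0,0,0,0,0], claw=0.4)

```text
clock: 27.02
tool_pos: [0.446, 0.3056, 0.1588]
tool_rot: [0.06, 0.705, -0.061, 0.704]
wrist_force: [0.2, 0.9, -0.7]
grip_width: 0.0252
```

servo_tool([
  [0,0,35],
  [0,0,35],
  [0,0,30],
  [5,0,20],
  [5,0,10],
  [0,0,0],
  [0,0,0],
], twist=[0,0,0,0,0,0,0])

```text
clock: 27.6
tool_pos: [0.4565, 0.3061, 0.2883]
tool_rot: [0.06, 0.705, -0.06, 0.704]
wrist_force: [-0.8, 0.1, 0.1]
grip_width: 0.0259
```

```bash
python3 - <<'E'
from h import *
st()
d=cap('wrist','w20'); cap('scene','s20'); cap('top','t20')
s=cv2.imread('pics/s20.png'); cv2.imwrite('pics/s20z.png',cv2.resize(s[110:290,190:410],None,fx=3.3,fy=3.3,interpolation=cv2.INTER_CUBIC))
P=cloud(d); hsv=cv2.cvtColor(d['image'],cv2.COLOR_RGB2HSV)
m=(cv2.inRange(hsv,(0,150,100),(6,255,255))>0)&(P[...,2]>.07)&(P[...,2]<.14)&(P[...,1]<.38)&(P[...,0]<.57)
q=P[m]; ex=np.array([np.cos(-.173),np.sin(-.173)])
s=q[:,:2]@ex; a=np.polyfit(s,q[:,2],1); print('slope',-a[0],'z',np.median(q[:,2]),len(q))
for lo in np.arange(.40,.54,.02):
    k=(s>lo)&(s<lo+.02)
    if k.sum()>20: print(round(lo,2),np.median(q[k,2]).round(4))
E
```

```text
t 27.6 pos [0.4565 0.3061 0.2883] zyaw -0.1712 xax [-0.  0. -1.] F [-0.8  0.1  0.1] w 0.0259 q [-0.89  0.65  0.48  1.49 -0.32  1.08 -0.52]
slope 6.400441776306212e-06 z 0.0932126492108236 4944
0.42 0.0932
0.44 0.0933
0.46 0.0932
0.48 0.0932
0.5 0.0932
```

View pics/w20.png

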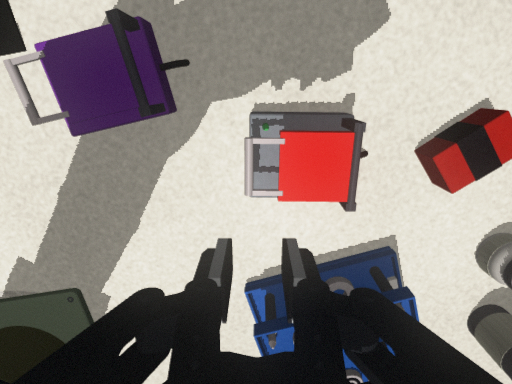

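View pics/s20z.png

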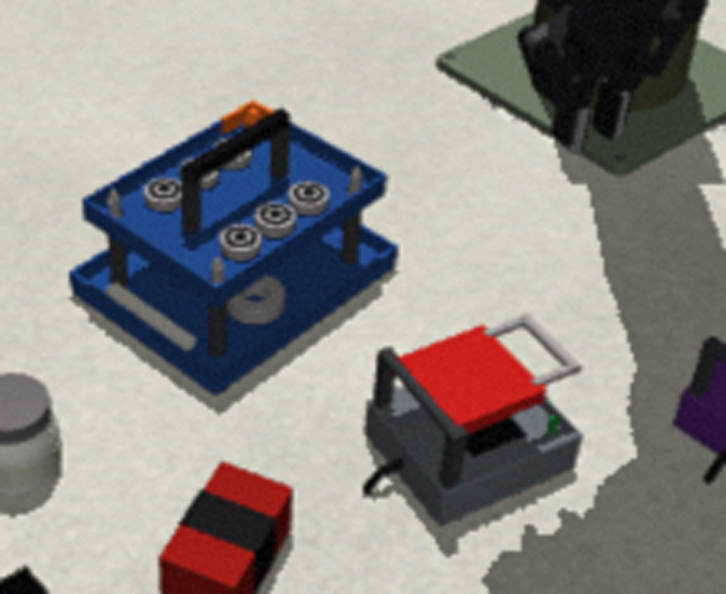

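```bash
python3 - <<'E'
from tray import *
d=dict(np.load('t20.npz')); P=cloud(d)
th=.124;R=np.array([[np.cos(th),-np.sin(th)],[np.sin(th),np.cos(th)]])
for p in [(-60,-62),(60,-62),(60,62),(-60,62),(0,-70),(0,70)]:
    X=R@(np.array(p)/1e3)+[.528,.016]; q=P[np.linalg.norm(P[...,:2]-X,axis=-1)<.012]; print(p,len(q),np.median(q[:,2]).round(4))
print(job.sign_off())
E
```

```text
(-60, -62) 38 0.0926
(60, -62) 33 0.0916
(60, 62) 32 0.0913
(-60, 62) 38 0.0916
(0, -70) 38 0.0917
(0, 70) 35 0.092
the job is handed in; nothing more can be done
None
```

The job is handed in at about 28 s of the 72 s allowed. All steps were done in order, and none of my checks failed.

- **Tray:** I picked it up by the handle and lined up the two far holes (b and c) on their pins with the wrist camera, to about 1 mm. I lowered it slowly until the wrist felt contact, then let go. At the last check its floor was level at 91–93 mm, where fully seated should give 91 mm. The orange corner is on the orange post. I did not measure the orange and d holes directly; they follow from the tray being level and square to the rack.
- **Toggle:** With the guard held up, I pushed the toggle over to its hard stop, and the wrist picture then showed it leaning to the on side. The lowered guard now hides it, so I could not look at it again.
- **Guard:** I raised it to about 1.75 rad by its bar, then brought it back down until it met its stop. The flap now measures flat, with a slope of 0.00 rad.
- **Contact and force:** The arm is clear of everything. The highest wrist force I saw was about 31 N, when the guard reached its stop.
- **Other stock:** The items visible in the last pictures look unmoved; I checked this only by eye.

The first camera estimates of the rack's position differed by 2–3 mm between views. I settled it from the pins seen through the tray's holes.

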